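# Prove the stop button of the separator bench and re-arm it

## Robot

A 7-joint arm with a two-finger parallel gripper is mounted at the origin on a cart in front of the work surface, level with it; the furniture and walls round the work are solid. World frame = base frame: x ahead of the robot, y to its left, z up, the work surface at z = 0. Lengths are in m, angles in rad, forces in N, time in s.
With the tool pointing down it reaches from about 0.35 to 0.775 m from the base axis. Payload 3.1 kg.
Tool frame: the origin (TCP) lies midway between the tips of the shut fingers; the grasp point (between the pads) lies 19 mm behind it (ctrl.pinch_z is the z of the grasp point in the tool frame, in m); z points along the fingers, y is the line along which they close (so a half turn about z gives the same grasp; the last joint's range is limited). The gripper opens to 85 mm and grips with 20 to 120 N. Pads are 22 mm wide; open, the fingers measure 114 mm over their backs; the gripper's body (76 mm by 85 mm) begins 54 mm behind the grasp point. The pads swing forward as they close: fully open they stand 13 mm farther back than shut.
Start: joints at [1.134, 0.311, 0.014, 1.512, -0.004, 1.319, -0.027], TCP at [0.212, -0.508, 0.231] pointing down, gripper open.
Joint ranges: [-2.7, 2.7], [-0.3, 1.91], [-1.27, 1.3], [0.12, 2.57], [-1.44, 4.58], [0.2, 2.03], [-3.05, 3.05]. Speed limits (rad/s): [2.79, 2.79, 3.14, 3.14, 3.14, 3.14, 3.14].

## Interface

Orientations are given as a unit quaternion [x, y, z, w].
In Python, from workcell import ctrl, imaging gives the robot as it stands. Calls block until the motion is done:
- ctrl.movep(position, orientation): joint-space move of the TCP to a pose.
- ctrl.line_to(position, rot=None, rate=0.15, guard=None): straight line of the TCP; rot=None keeps the orientation; rate is the mean speed in m/s. With guard (N) it stops when the force on the tool has changed by that much, and returns True; else False.
- ctrl.move_joints(angles): joint-space move.
- ctrl.move_gripper(opening): opening from 0.0 (shut) to 1.0 (fully open); the grip force is fixed at half the most; returns when the fingers have stopped.
- ctrl.wait(seconds).
- ctrl.solve_ik(position, orientation): joint angles nearest the present ones, or None.
- imaging.read_camera(name): name is "side" or "top" or "wrist"; returns the picture (420x560x3 uint8, red, green, blue); there is no depth.
- imaging.calibration(name): a dict with "K" (3x3 intrinsics, pixels), "T" (4x4, takes a point from camera to world coordinates). Camera axes: x right, y down, z forward; pixel columns grow to the right and rows downward; lengths in m; the calibration is good to about 2 mm. A picture is of the moment at which its call begins: read the wrist's pose just before it. calibration takes no time and is no camera call; for the wrist camera it gives the pose at the moment of the call.
A pose or a line that the arm cannot do raises ctrl.IKError and nothing moves.
- ctrl.hand_in(): hands the job in; it is judged then, once.
Readings, each from a call of its own:
- ctrl.read_clock(): time.
- ctrl.read_q(): joint angles.
- ctrl.read_joint_velocities(): joint speeds.
- ctrl.read_joint_efforts(): joint torques, N m.
- ctrl.read_ee_pos(): TCP position.
- ctrl.read_eef_rot(): TCP orientation.
- ctrl.read_force(): force on the tool from outside, world axes, zero at the start.
- ctrl.read_torque(): the same for the moment, N m.
- ctrl.read_opening(): opening from 0.0 (shut) to 1.0 (fully open).
- ctrl.read_finger_force(): force on a finger pad.
Only numpy, scipy, OpenCV 4.12 (cv2) and the standard library are available. Lean on these libraries where they do the work, as an engineer would, in place of code of your own. Each camera call takes 0.05 s, during which the arm holds its last target. There are 200 camera calls.

## Task

Do the start-of-shift check of the yellow stop station: push the red mushroom head down until it latches and take your fingers off it to see that it stays down by itself, then twist it clockwise with a fingertip against one of its lobes until it springs back up, and only then press the blue reset button fully in and let it go. Use the fingers only for touching and pushing: never pinch or take hold of the red head, and leave the loose things round the station where they are.

Things in the scene. Friction and masses are not known exactly. Their poses are not given: they have to be found in the camera images.
- stop_station: yellow-lidded grey box screwed to the bench, 112 (x) x 194 (y) x 62 mm high; origin: centre of its underside, z up. Red stop head on the lid, axis at (0, +45) mm; blue reset button, axis at (0, -56) mm. Feet 5 mm high reach 72 mm in x and 80 mm in y from the middle; a steel pipe elbow on the +x side reaches 95 mm and is 33 mm high. Immovable.
- stop_crown (a point): centre of the domed top of the red three-lobed mushroom head, on its turning axis, 104 mm above the bench while up. The crown's nearly flat top is 15 mm in radius and stands 5 to 8 mm above the tops of the lobes; head 25 mm thick. Between head and lid 17 mm (9 latched), with a stem 17 mm in radius and a collar 22 mm in radius, 8 mm high.
- stop_lobe (a point): outer tip of one lobe at mid-height of its flank, 46 mm from the axis; turns and sinks with the head, points to the station's +y when untwisted. Three equal lobes 120 degrees apart, each round (15 mm radius, centred 31 mm from the axis), standing out from a waist of 27.5 mm radius with an open notch between each two. Vertical flanks span 80 to 96 mm above the bench when up, 72 to 88 latched.
- stop_press (a joint): how far the red head is pushed down, m: 0 up, end stop 0.0095. The spring lifts with 4 N (up) to 7 N (latched); pushing it past the latch takes about 8 to 12 N in all. It clicks in at about 0.008 and then stays at 0.007 to 0.008 when let go; it rises again only when the head is twisted.
- stop_twist (a joint): turn of the red head about its vertical axis, rad, growing clockwise seen from above: 0 at rest, end stop 0.75. A light spring (0.02 to 0.05 Nm) turns it back to 0 when let go; 2 to 4 N against a lobe turn it. The latched head is freed at 0.45 to 0.6 rad and jumps up even while a finger still rests against the lobe.
- reset_top (a point): centre of the flat top of the round blue push button, 29 mm in diameter, 74 mm above the bench when not pressed; it stands 7 mm above its bezel (41 mm in diameter, 5 mm high).
- reset_button (a joint): how far the blue button is pushed in, m: 0 out, end stop at 0.005; spring of 3 N (out) to 5.5 N (fully in), comes out again when let go.
- suction_cup: bystander, loose: red suction cup with a ring on top, 53 mm across, 46 mm high; origin at the centre of its underside
- driver_yellow: bystander, loose: small screwdriver with yellow handle lying in front of the station, 147 mm long along its own y, 16 mm high; origin under its middle
- flux_tin: bystander, loose: round cream-coloured tin, 44 mm across, 22 mm high; origin at the centre of its underside
- bit_capsule: bystander, loose: upright white capsule with black sleeve, 16 mm square, 54 mm high; origin at the centre of its underside

How it is judged:
By the outcome, as a careful person would: the job done as asked, in the order asked, and still so for the second after the job is handed in, with the robot touching nothing.
It also fails if it takes over 51 s, if anything falls off the work surface, if the arm or the gripper's body presses on something with over 40 N, if the wrist force passes 120 N, or if a joint passes its speed limit or range.

## Working session

There is one attempt and no reset: what is moved stays moved. The work goes in short steps, each a Python script; the robot and the scene stay as the last script left them, time stands still between calls to the robot, and variables do not carry over. Pictures are saved under pics/ and viewed, at most 10 in all, crops included, and the job is handed in when it is done.

```bash
mkdir -p pics; python3 - <<'E'
from workcell import ctrl, imaging
import cv2
for n in ("top","side"):
    im=imaging.read_camera(n); cv2.imwrite(f"pics/{n}0.png",im[:,:,::-1])
    c=imaging.calibration(n); print(n,c["K"].round(1).tolist(),c["T"].round(3).tolist())
print(ctrl.read_eef_rot(),ctrl.read_clock(),ctrl.pinch_z)
E
```

```text
top [[497.1, 0.0, 268.2], [0.0, 497.1, 210.8], [0.0, 0.0, 1.0]] [[0.009, -0.985, 0.17, 0.324], [-1.0, -0.008, 0.005, 0.032], [-0.004, -0.17, -0.985, 1.142], [0.0, 0.0, 0.0, 1.0]]
side [[516.5, 0.0, 279.5], [0.0, 516.5, 208.3], [0.0, 0.0, 1.0]] [[-0.924, -0.217, 0.315, 0.151], [-0.382, 0.533, -0.755, 0.858], [-0.004, -0.818, -0.576, 0.716], [0.0, 0.0, 0.0, 1.0]]
[ 9.80572312e-01  1.96155001e-01 -2.47350226e-04 -1.04657330e-03] 0.1 -0.0187
```

View pics/top0.png

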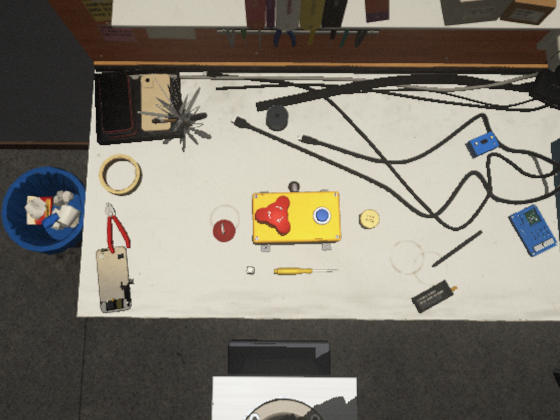

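View pics/side0.png

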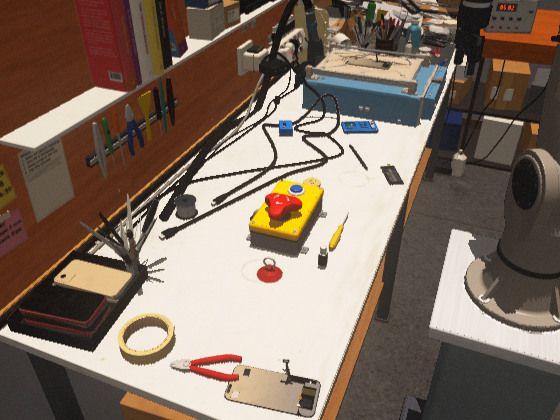

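The top picture shows the station with the red head near (272,215), the blue button near (322,215) and the station's +y pointing left. The suction cup is at (224,231), the driver at (305,271), the tin at (370,219) and the capsule at (250,270). I'll enlarge both views.

```bash
python3 - <<'E'
import cv2,numpy as np
a=cv2.imread("pics/top0.png")[180:260,240:350]; b=cv2.imread("pics/side0.png")[170:260,240:340]
a=cv2.resize(a,None,fx=7,fy=7,interpolation=cv2.INTER_CUBIC); cv2.imwrite("pics/topc.png",a)
b=cv2.resize(b,None,fx=6,fy=6,interpolation=cv2.INTER_CUBIC); cv2.imwrite("pics/sidec.png",b)
E
```

```text
(no output)
```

View pics/topc.png

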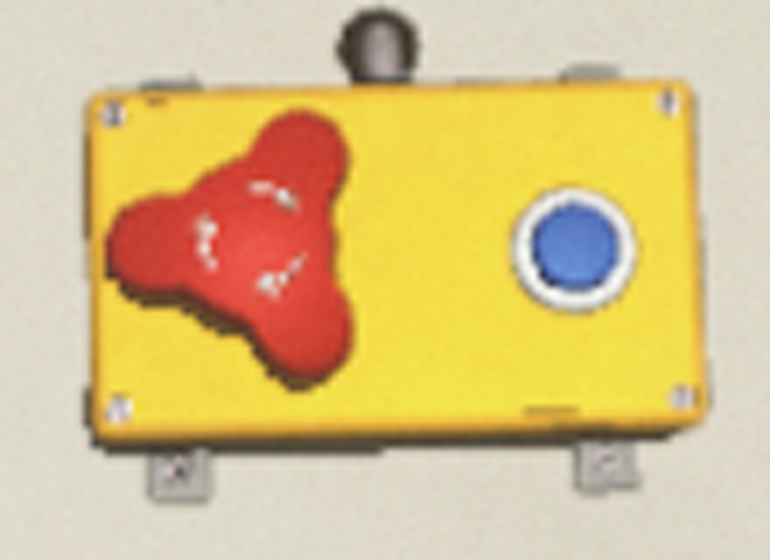

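View pics/sidec.png

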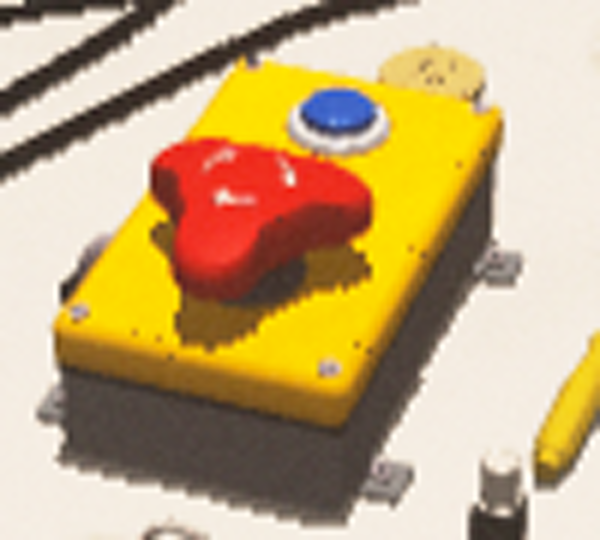

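The lid's screws are at crop (112,115), (668,101), (119,409) and (682,397). The blue cap's centre is at (575,247), and the lobe centres are near (155,243), (300,157) and (305,330), so the head axis is near (253,243). In the side crop the blue top is at (339,109) and the crown is near (248,183).

```bash
cat > h.py <<'E'
from workcell import ctrl, imaging
import numpy as np, cv2
from scipy.spatial.transform import Rotation as R
def px(cam,u,v,z,c=None):
    c=c or imaging.calibration(cam); T=c["T"]; d=T[:3,:3]@np.linalg.inv(c["K"])@[u,v,1]; o=T[:3,3]
    return (o+d*(z-o[2])/d[2])[:2]
def down(a):  # tool y axis (closing line) at angle a from world y... tool x at angle a
    return (R.from_euler('z',a)*R.from_quat([1,0,0,0])).as_quat()
E
python3 - <<'E'
from h import *
t=lambda u,v,z:px("top",240+(u+.5)/7-.5,180+(v+.5)/7-.5,z)
s=lambda u,v,z:px("side",240+(u+.5)/6-.5,170+(v+.5)/6-.5,z)
print("screws",[t(u,v,.062).round(4) for u,v in((112,115),(668,101),(119,409),(682,397))])
b=t(575,247,.074);h=t(253,243,.096);print("blue",b,s(339,109,.074),"head",h,np.linalg.norm(h-b),s(248,183,.104))
print("lobes",[t(u,v,.092).round(4) for u,v in((155,243),(300,157),(305,330))])
S=np.mean([t(u,v,.062) for u,v in((112,115),(668,101),(119,409),(682,397))],0);print("centre",S)
for n,u,v,z in(("cup",224,231,.02),("tin",370,219,.022),("cap",250,270,.054),("elbow",294,186,.033)): print(n,px("top",u,v,z))
print(R.from_quat(ctrl.read_eef_rot()).as_matrix().round(2).tolist())
for p in ([h[0],h[1],.2],[b[0],b[1],.2]):
    for a in (0,np.pi/2,-np.pi/2,np.pi): 
        q=ctrl.solve_ik(p,down(a)); print(a,None if q is None else np.round(q,2))
E
```

```text
screws [array([0.5437, 0.0661]), array([ 0.5496, -0.1099]), array([0.4501, 0.0627]), array([ 0.4553, -0.113 ])]
blue [ 0.5004893  -0.07879168] [ 0.49796334 -0.07280525] head [0.49730087 0.02155111] 0.10039343527544542 [0.49424464 0.02735242]
lobes [array([0.4977, 0.0515]), array([0.5249, 0.0072]), array([0.4712, 0.0055])]
centre [ 0.49965989 -0.02352204]
cup [0.47042027 0.13821041]
tin [ 0.50040571 -0.194068  ]
cap [0.38089495 0.07635246]
elbow [ 0.57355464 -0.02044749]
[[0.92, 0.38, -0.0], [0.38, -0.92, 0.0], [-0.0, -0.0, -1.0]]
0 [ 0.4   0.28 -0.58  1.68  0.16  1.23 -1.79]
1.5707963267948966 [ 0.49  0.3  -0.71  1.68  0.2   1.24 -0.26]
-1.5707963267948966 [ 0.73  0.41 -1.07  1.67  0.37  1.28  2.73]
3.141592653589793 [ 0.54  0.31 -0.77  1.68  0.23  1.24  1.29]
0 [ 0.45  0.27 -0.4   1.67  0.11  1.23 -1.55]
1.5707963267948966 [ 0.6   0.3  -0.6   1.66  0.17  1.24 -0.03]
-1.5707963267948966 [-0.72  0.4   1.13  1.71 -0.38  1.28 -2.65]
3.141592653589793 [ 0.65  0.31 -0.66  1.66  0.2   1.24  1.52]
```

Top and side views agree in x, but differ by 6 mm in y. The station's yaw is about +1.8°, and the head-to-blue distance is 100 mm against a true 101. I'll shut the fingers and use the wrist camera to settle y.

```bash
python3 - <<'E'
from h import *
import pickle
ctrl.move_gripper(0.0)
ctrl.movep([.498,-.025,.26],down(np.pi/2+.031))
ctrl.wait(.3)
c=imaging.calibration("wrist"); im=imaging.read_camera("wrist"); cv2.imwrite("pics/w0.png",im[:,:,::-1])
pickle.dump(c,open("w0.pkl","wb"))
print(ctrl.read_clock(),ctrl.read_ee_pos(),ctrl.read_force(),c["T"].round(3).tolist())
E
```

```text
3.2417 [ 0.49800871 -0.02534066  0.2599627 ] [-0.80348562  0.28459813  0.10090794] [[1.0, 0.029, 0.007, 0.496], [0.03, -0.957, -0.29, 0.048], [-0.002, 0.29, -0.957, 0.403], [0.0, 0.0, 0.0, 1.0]]
```

View pics/w0.png

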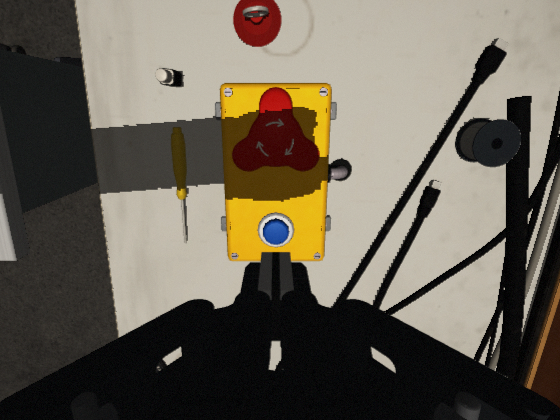

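The wrist view shows the blue cap at (275.5,231), the head's arrow ring centred near (276,138), the lobe centres near (275,102), (248,155) and (304,155), and the shut fingertips at (276,255).

```bash
python3 - <<'E'
from h import *
import pickle
c=pickle.load(open("w0.pkl","rb")); im=cv2.imread("pics/w0.png"); print(c["K"][0,0])
hsv=cv2.cvtColor(im,cv2.COLOR_BGR2HSV)
m=((hsv[...,0]>100)&(hsv[...,0]<125)&(hsv[...,1]>120)).astype(np.uint8);m[:205]=0;m[255:]=0
v,u=np.nonzero(m);print("bluepx",u.mean(),v.mean(),len(u)); print("blue",px("wrist",u.mean(),v.mean(),.074,c))
m=(((hsv[...,0]<8)|(hsv[...,0]>172))&(hsv[...,1]>140)).astype(np.uint8);m[:80]=0;m[180:]=0;m[:,:225]=0;m[:,330:]=0
(x,y),r=cv2.minEnclosingCircle(np.argwhere(m)[:,::-1].astype(np.float32));print("red",x,y,r,px("wrist",x,y,.09,c))
print("crown",px("wrist",276,138,.104,c))
print("screws",[px("wrist",u,v,.062,c).round(4) for u,v in((229,92),(323,92),(235,256),(317.5,255))])
E
```

```text
326.60721624208077
bluepx 304.1962134251291 231.2685025817556 581
blue [ 0.52987047 -0.0764793 ]
red 275.14276123046875 136.27731323242188 48.55057144165039 [0.49572182 0.02375961]
crown [0.49653376 0.0233473 ]
screws [array([0.4491, 0.0629]), array([0.5415, 0.0657]), array([ 0.4539, -0.1135]), array([ 0.5479, -0.1094])]
```

The head is at about (0.497, 0.0225) and the blue button at about (0.500, -0.0783). Now I'll press the head.

```bash
python3 - <<'E'
from h import *
H=[.497,.0225]
ctrl.movep([*H,.125],down(np.pi/2+.031))
f0=ctrl.read_force()
for z in (.1,.0965,.0950,.0945):
    g=ctrl.line_to([*H,z],rate=.04,guard=30); print(z,g,ctrl.read_ee_pos().round(4) if 1 else 0,(np.array(ctrl.read_force())-f0).round(1))
ctrl.line_to([*H,.125],rate=.1); 
ctrl.line_to([.447,.03,.16],rate=.2)
cv2.imwrite("pics/s1.png",cv2.resize(imaging.read_camera("side")[170:260,240:340,::-1],None,fx=6,fy=6))
print(ctrl.read_clock(),np.array(ctrl.read_force())-f0)
E
```

```text
0.1 False [0.4974 0.0221 0.1016] [-5.3 -0.7 12.5]
0.0965 False [0.4976 0.0222 0.0969] [0.1 0.2 2. ]
0.095 False [0.4977 0.0223 0.0955] [-0.7  0.3  5.9]
0.0945 False [0.4977 0.0223 0.0951] [-2.  -0.6  5.6]
6.3583 [-0.26273483  0.55465721 -1.23932841]
```

View pics/s1.png

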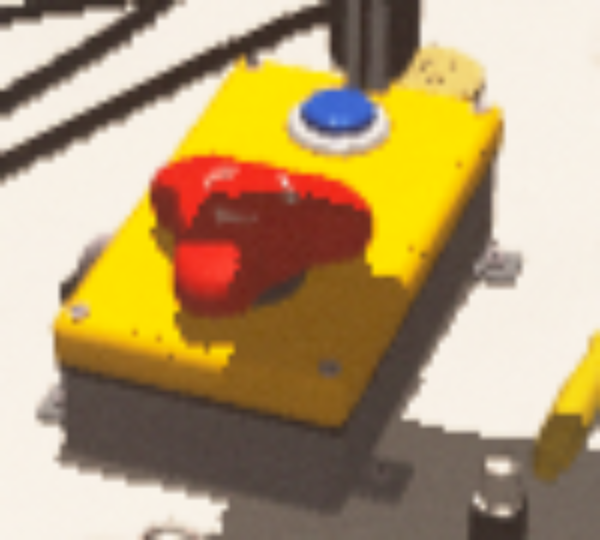

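In the side crop the top edge of the head moved from row 140 to 157, about 7 mm down, with the fingers away. It's latched and stays down on its own. Next is the twist: go down into the notch on the −x side of the +y lobe, then push towards +x.

```bash
python3 - <<'E'
from h import *
H=np.array([.497,.0225]); ex=np.array([1,.031]); ey=np.array([-.031,1])
P=lambda x,y,z:[*(H+ex*x/1e3+ey*y/1e3),z]
loc=lambda:(lambda d:(round(1e3*d@ex,1),round(1e3*d@ey,1)))(np.array(ctrl.read_ee_pos()[:2])-H)
ctrl.line_to(P(-36,41,.12),rate=.15)
print("down",ctrl.line_to(P(-36,41,.076),rate=.1,guard=8),ctrl.read_ee_pos()); ctrl.wait(.2)
f0=np.array(ctrl.read_force())
for x in np.arange(-32,0,2.):
    g=ctrl.line_to(P(x,41,.076),rate=.03,guard=12); f=np.array(ctrl.read_force())-f0
    print(x,g,loc(),f.round(1))
    if g: break
cv2.imwrite("pics/s2.png",cv2.resize(imaging.read_camera("side")[150:260,230:350,::-1],None,fx=5,fy=5))
print(ctrl.read_clock())
E
```

```text
down False [0.4601922  0.06221584 0.07646904]
-32.0 False (np.float64(-31.6), np.float64(41.0)) [0.  0.2 0.1]
-30.0 False (np.float64(-29.9), np.float64(41.1)) [-0.1  0.2  0.6]
-28.0 False (np.float64(-28.3), np.float64(41.0)) [-0.7 -0.1  0. ]
-26.0 False (np.float64(-26.2), np.float64(41.3)) [ 0.   0.4 -0.2]
-24.0 False (np.float64(-23.7), np.float64(41.2)) [-0.7  1.5 -0.4]
-22.0 False (np.float64(-21.6), np.float64(41.0)) [-0.1 -0.2 -0.2]
-20.0 False (np.float64(-19.9), np.float64(40.7)) [-0.   0.7 -0.3]
-18.0 False (np.float64(-17.9), np.float64(41.0)) [-0.3  0.6  0.2]
-16.0 False (np.float64(-15.9), np.float64(41.1)) [-0.8  0.8 -0.5]
-14.0 False (np.float64(-13.9), np.float64(41.1)) [-1.1 -0.  -0.7]
-12.0 False (np.float64(-11.9), np.float64(41.1)) [-0.3  1.2  0.1]
-10.0 False (np.float64(-9.9), np.float64(40.9)) [-0.9  1.4 -1.1]
-8.0 False (np.float64(-8.0), np.float64(40.8)) [-0.5 -0.4 -0.9]
-6.0 False (np.float64(-6.0), np.float64(40.9)) [-1.   0.3 -0.7]
-4.0 False (np.float64(-3.9), np.float64(41.1)) [-2.5 -0.5 -0.7]
-2.0 False (np.float64(-1.8), np.float64(41.2)) [-0.7  0.5 -0.4]
11.7333
```

View pics/s2.png

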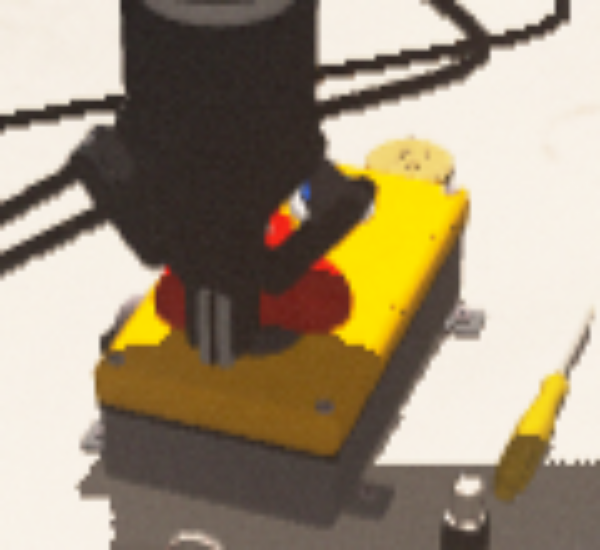

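The finger is against the lobe and the head has turned, though the hand hides the head's height. I'll push slightly further under guard, back out sideways and then look.

```bash
python3 - <<'E'
from h import *
H=np.array([.497,.0225]); ex=np.array([1,.031]); ey=np.array([-.031,1])
P=lambda x,y,z:[*(H+ex*x/1e3+ey*y/1e3),z]
f0=np.array(ctrl.read_force())
for x in (-1,0.,1):
    g=ctrl.line_to(P(x,41,.076),rate=.03,guard=8); print(x,g,ctrl.read_ee_pos().round(4),(np.array(ctrl.read_force())-f0).round(1))
    if g: break
ctrl.line_to(P(-36,41,.076),rate=.1)
ctrl.line_to(P(-36,41,.13),rate=.15)
ctrl.movep([.500,-.0783,.14],down(np.pi/2+.031))
cv2.imwrite("pics/s3.png",cv2.resize(imaging.read_camera("side")[170:260,240:340,::-1],None,fx=6,fy=6))
print(ctrl.read_clock())
E
```

```text
-1 False [0.4945 0.0636 0.076 ] [-2.2 -1.4 -0.3]
0.0 False [0.4951 0.0637 0.0758] [-3.1  0.   1.1]
1 False [0.4959 0.0639 0.0757] [-4.7  1.3  0.7]
14.2
```

View pics/s3.png

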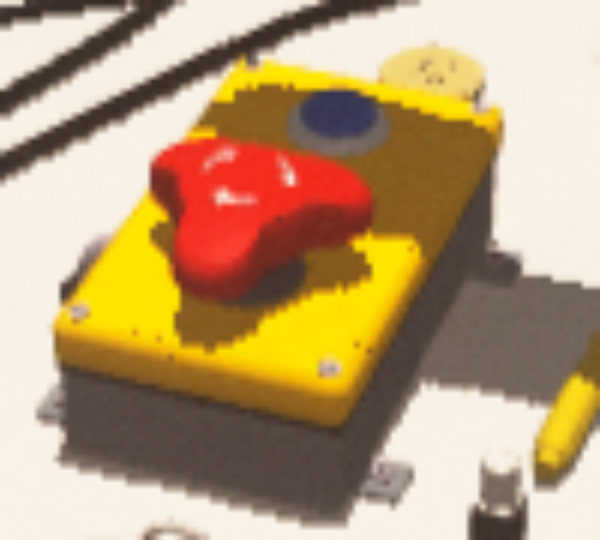

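The head is back up, with its top edge at row 140 and the same pose as at the start. Next, the blue reset.

```bash
python3 - <<'E'
from h import *
B=[.500,-.0783]
ctrl.line_to([*B,.085],rate=.1); ctrl.wait(.2)
f0=np.array(ctrl.read_force())
for z in (.074,.072,.070,.069,.068,.0675,.067,.0665,.066,.0655,.065):
    ctrl.line_to([*B,z],rate=.03,guard=25); ctrl.wait(.1); f=(np.array(ctrl.read_force())-f0).round(1); print(z,ctrl.read_ee_pos().round(4),f)
    if f[2]>11: break
ctrl.wait(.2)
ctrl.line_to([*B,.15],rate=.1)
ctrl.line_to([.47,-.15,.25],rate=.2)
cv2.imwrite("pics/s4.png",cv2.resize(imaging.read_camera("side")[170:310,220:370,::-1],None,fx=4,fy=4))
print(ctrl.read_clock())
E
```

```text
0.074 [ 0.4999 -0.0783  0.0739] [-0.   0.5  0.1]
0.072 [ 0.5001 -0.0783  0.0723] [-1.2 -0.4  3.1]
0.07 [ 0.5001 -0.0783  0.0701] [-1.8  0.4  5.2]
0.069 [ 0.5002 -0.0783  0.0692] [-2.1  0.1  4.8]
0.068 [ 0.5001 -0.0782  0.0686] [-2.5  0.1  7.6]
0.0675 [ 0.5002 -0.0783  0.0686] [-4.1  0.6 10.3]
0.067 [ 0.5002 -0.0783  0.0685] [-4.3 -0.5 12.9]
19.8333
```

View pics/s4.png

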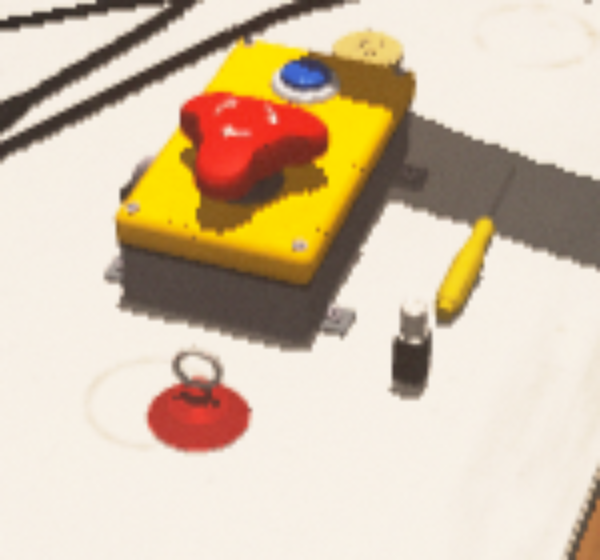

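The button reached its end stop (the force kept rising with z held at 0.0685) and came back out. The head is up, and the cup, capsule, driver and tin haven't moved.

```bash
python3 -c "
from workcell import ctrl
print(ctrl.hand_in())"
```

```text
the job is handed in; nothing more can be done
None
```

The stop station check is done and handed in, at about 20 s of the 51 s allowed: the red head latched and stayed down untouched, sprang back up after the clockwise twist, and the blue reset then went fully in and came back out; the loose things round the station were not moved.

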